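# Weigh a reed plate on the arrested beam comparator

## Robot

A 7-joint arm with a two-finger parallel gripper is mounted at the origin on the work surface. World frame = base frame: x ahead of the robot, y to its left, z up, the work surface at z = 0. Lengths are in m, angles in rad, forces in N, time in s.
With the tool pointing down it reaches from about 0.35 to 0.9 m from the base axis. Payload 8.1 kg.
Tool frame: the origin (TCP) lies on the mounting face of the last link; the fingertips stand 173 mm ahead of it and the grasp point (between the pads) lies 155 mm ahead of it; z points along the fingers, y is the line along which they close (so a half turn about z gives the same grasp; the last joint's range is limited). The gripper opens to 85 mm and grips with 20 to 120 N. Pads are 22 mm wide; open, the fingers measure 114 mm over their backs; the gripper's body (76 mm by 85 mm) begins 54 mm behind the grasp point. The pads swing forward as they close: fully open they stand 13 mm farther back than shut.
Start: joints at [1.118, 0.434, 0.025, 1.573, -0.012, 1.134, -0.075], TCP at [0.214, -0.587, 0.405] pointing down, gripper open.
Joint ranges: [-2.62, 2.62], [-0.44, 2.09], [-1.27, 1.32], [0.08, 2.57], [-1.32, 4.46], [0.12, 2], [-2.74, 2.74]. Speed limits (rad/s): [2.22, 2.22, 3.01, 3.01, 3.14, 3.14, 3.14].

## Interface

Orientations are given as a unit quaternion [x, y, z, w].
In Python, from plant import sensors, snapshot, env gives the robot as it stands.
- The arm moves only by the tool move_arm, never from a script. Its argument "targets" is a list of rows, each a list of 7 numbers: the shift along the tool's x, y, z in m, then the turn, a rotation vector about the tool's x, y, z in rad, then the closure, from -1 (fully open) to 1 (shut), so that 0 is half open. In form: [[dx, dy, dz, ax, ay, az, jaw], ...]. A call has 1 to 20 rows; each row shifts and turns the commanded pose from where the row before left it, along the tool's axes as they then stand; what a row does not reach is not made up. A row lasts 1/8 s, in which the tool goes at most 62.5 mm and 10.7 degrees, less where a joint would pass 70% of its speed; a pose out of reach is approached as far as the arm can. A call with a gripper value outside its range is refused whole. The fingers move at their own pace and stop on an object; "squeeze" is the grip in N (left out, the last holds). Time passes only in rows, so rows that do not move let the fingers close. It gives the time, the measured TCP pose, the force, the opening and the grip force at its end, in the units of the state.
- sensors.read_state(): the state, without advancing time (a new reading comes with each control period).
- snapshot(name): name is "scene" or "top"; returns a dict with "frame" (420x560x3 uint8, blue, green, red), "fov_y" (degrees; the focal length in pixels is half the picture's height over the tangent of half this angle, whatever the lens; pixels are square), "cx", "cy" (the principal point, pixels), "extrinsics" (4x4, takes a point from world to camera coordinates). Camera axes: x right, y down, z forward; pixel columns grow to the right and rows downward; lengths in m; the calibration is good to about 2 mm. A picture is of the moment at which its call begins. There is no depth.
- env.finish_job(): hands the job in; it is judged then, once.
The state is a dict: "time": time; "qpos": joint angles; "qd": joint speeds; "effort": joint torques, N m; "eef_pos": TCP position; "orientation": TCP orientation; "contact_force": force on the tool from outside, world axes, zero at the start; "torque": the same for the moment, N m; "finger_gap": finger opening in m; "finger_force": force on a finger pad.
Only numpy, scipy, OpenCV 4.12 (cv2) and the standard library are available. Lean on these libraries where they do the work, as an engineer would, in place of code of your own. Each camera call takes 0.05 s, during which the arm holds its last target. There are 200 camera calls.

## Task

Slide the large brass ring weight over the post on the beam comparator while the beam is still arrested and let go of it. Then push the arrest lever gently over to free the beam, let go of the lever and leave the beam tipped at rest on the ring's side for a second so that it can be read. Finally push the lever back until you feel it meet its spring stop, hold the stop pressed in by 1 to 3.5 mm (some 10 N at the knob) for half a second so that the beam is arrested level, and take the hand away, leaving everything else on the bench alone.

Things in the scene. Friction and masses are not known exactly. Their poses are not given: they have to be found in the camera images.
- comparator: Beam comparator, fixed: grey slab 140 (x) x 200 (y) x 20 mm, origin at the centre of its underside, lever along its -x edge facing the robot, +y to the post's arm. Beam pivot x 35, z 120, along y. Lever in plane x -50. A clear canopy, x -67 to 4, y +-82, z 154 to 158 mm, on rods at x -6, y +-72, bars the lever from above: come tilted 35 to 45 deg, fingertips down and towards +x.
- plunger (a joint): Travel (m) of the lever's arrest stop, a rubber-tipped spring plunger: 0 untouched, grows as the lever presses it in; bottoms at 0.006. 2 mm takes some 9 to 11 N at the knob. It pushes the lever back only a little. Its aluminium post beside the lever's foot stands at comparator x -50, y about -28 to -50, up to z 74 mm: its place differs every time and is not told; find it by touch.
- arrest (a joint): Arrest lever, rad: it leans (0.40 - value) from vertical towards the comparator's -y; grows as the knob goes to +y. Starts at 0.2 to 0.3, arrested; beam quite free from 0.85; end stop 1.10. Meets its stop plunger at an unknown value between -0.15 and +0.15. Stiff (1.6 N at the knob), stays where left. A crank lets two pins under the beam down by 28 mm x (1 - cos value).
- arrest_ball (a point): Centre of the 16 mm aluminium ball knob on top of the arrest lever (8 mm rod), 75 mm from its hinge (comparator frame x -50, y 0, z 35 mm; axis along x).
- beam (a joint): Tilt of the 264 mm brass beam, rad: 0 level, positive when the arm with the post (+y) is down; limits +-0.16. The reed plate on trial is fixed on the other arm (-y), so the beam without the ring leans to negative values when free; with the ring it goes to positive ones.
- seat (a point): Centre of the top face of the 28 mm brass seat disc at the foot of the beam's post, 120 mm from the pivot towards +y, 128 mm above the bench when level. A steel post of 10 mm diameter with a round top rises 32 mm above this point.
- ring: The ring weight: brass ring, outer diameter 32, bore 14, height 14 mm, about 75 g; the larger and taller of the two brass rings on the bench. Origin at the centre of its underside, z along the bore.
- spacer: Bystander: small brass spacer ring, outer diameter 24, bore 9, height 8 mm; origin at the centre of its underside.
- reed_plate_near: Bystander: dull brass reed plate 105 x 26 x 4 mm with ten slots, lying on the robot's side of the bench; origin at the centre of its underside.
- reed_plate_far: Bystander: a like reed plate lying beyond the comparator; origin at the centre of its underside.
- plate_block: Bystander: green anodised plate block 70 x 34 x 18 mm; origin at the centre of its underside.
- file: Bystander: steel round file 7 mm thick with a square wooden handle, 200 mm long along its x axis, 16 mm high; origin on the underside near the front of the handle.
- comb: Bystander: cherrywood harmonica comb 105 x 27 x 8 mm; origin at the centre of its underside.
- clamp: Bystander: cast aluminium clamp with open jaws and a knurled screw, 120 x 28 x 42 mm, the screw towards its +x; origin at the centre of the underside of its 85 mm bed.

How it is judged:
By the outcome, as a careful person would: the job done as asked, in the order asked, and still so for the second after the job is handed in, with the robot touching nothing.
It also fails if it takes over 72 s, if anything falls off the work surface, if the arm or the gripper's body presses on something with over 40 N, if the wrist force passes 120 N, or if a joint passes its speed limit or range.

## Working session

There is one attempt and no reset: what is moved stays moved. The work goes in short steps, Python scripts to look and compute and a tool call to move; the robot and the scene stay as the last step left them, time stands still between calls to the robot, and variables do not carry over. Pictures are saved under pics/ and viewed, at most 10 in all, crops included, and the job is handed in when it is done.

Besides the shell and the picture viewer there is one more tool, called after "Call:" by a JSON object that holds its "name" and its "arguments". move_arm: Moves the arm, as the interface text tells. Its arguments: {"type":"object","properties":{"targets":{"type":"array"},"squeeze":{"type":"number"}},"required":["targets"]}

```bash
mkdir -p pics; ls; python3 - <<'E'
from plant import sensors, snapshot, env
import cv2,numpy as np
s=sensors.read_state()
for k in s: print(k,np.round(s[k],4))
for n in("scene","top"):
    d=snapshot(n); cv2.imwrite(f"pics/{n}0.png",d["frame"]); print(n,d["fov_y"],d["cx"],d["cy"]); print(np.round(d["extrinsics"],4).tolist())
E
```

```text
pics
time 0.0
qpos [ 1.1184  0.4352  0.025   1.5741 -0.0116  1.134  -0.0751]
qd [-0.0001 -0.0003 -0.0021 -0.001   0.0005  0.001   0.0002]
effort [ 5.00000e-04 -6.70479e+01  1.02470e+00 -3.16222e+01  1.55000e-02
  1.24000e-02 -1.00000e-04]
eef_pos [ 0.2141 -0.587   0.4039]
orientation [ 9.848e-01  1.739e-01 -2.000e-04 -8.000e-04]
contact_force [-0.0117  0.7025 -0.7617]
torque [-0.0065 -0.027  -0.0146]
finger_force 0.0
finger_gap 0.0853
scene 46.62813003140106 279.0857167741818 206.82358892086768
[[0.854, 0.52, -0.0162, -0.4826], [0.2906, -0.5027, -0.8142, -0.0735], [-0.4315, 0.6906, -0.5804, 1.5357], [0.0, 0.0, 0.0, 1.0]]
top 52.665071056571385 265.25537380772494 219.3488911716949
[[0.0176, -0.9994, 0.031, -0.0298], [-0.9809, -0.0233, -0.1931, 0.604], [0.1937, -0.027, -0.9807, 1.1272], [0.0, 0.0, 0.0, 1.0]]
```

View pics/scene0.png

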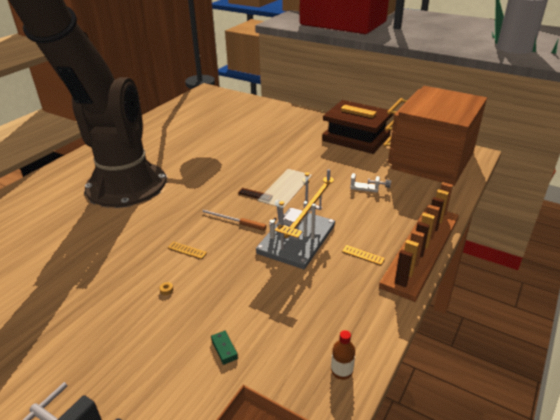

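View pics/top0.png

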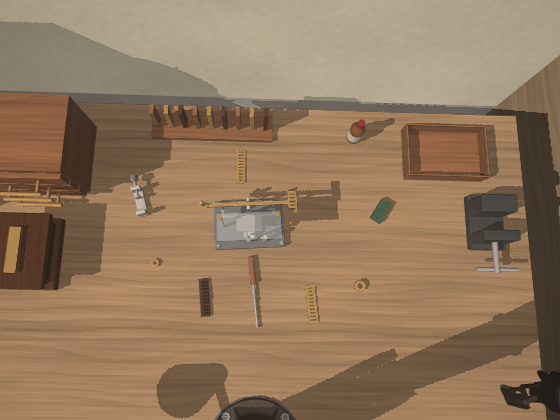

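Scene picture: comparator at about (298,238), ring at (166,288). Top picture: slab about (214–285, 206–249), post at the beam's left end (202,204), ring at (360,286), spacer (155,263), file handle just below the slab at (252,268). Enlarging the comparator, and segmenting.

```bash
cat > h.py <<'E'
import numpy as np, cv2
from plant import sensors, snapshot, env
def cam(n):
    d=snapshot(n); f=d["frame"].shape[0]/2/np.tan(np.radians(d["fov_y"]/2))
    return d["frame"],(f,d["cx"],d["cy"],np.array(d["extrinsics"]))
def ray(c,p):
    f,cx,cy,E=c; R=E[:3,:3]; return -R.T@E[:3,3], R.T@np.array([(p[0]-cx)/f,(p[1]-cy)/f,1])
def onz(c,p,z): o,d=ray(c,p); return o+d*(z-o[2])/d[2]
def tri(c1,p1,c2,p2):
    o1,d1=ray(c1,p1); o2,d2=ray(c2,p2)
    t=np.linalg.lstsq(np.c_[d1,-d2],o2-o1,rcond=None)[0]
    a,b=o1+t[0]*d1,o2+t[1]*d2; return (a+b)/2,np.linalg.norm(a-b)
def proj(c,P):
    f,cx,cy,E=c; q=E[:3,:3]@np.array(P)+E[:3,3]; return np.array([f*q[0]/q[2]+cx,f*q[1]/q[2]+cy])
def crop(im,x0,y0,w,h,k,name): cv2.imwrite("pics/"+name+".png",cv2.resize(im[y0:y0+h,x0:x0+w],None,fx=k,fy=k,interpolation=cv2.INTER_CUBIC))
E
python3 - <<'E'
from h import *
t,ct=cam("top"); s,cs=cam("scene")
a=cv2.resize(t[190:260,190:310],None,fx=6,fy=6,interpolation=2)[:, :720]
cv2.imwrite("pics/tc.png",a)
crop(s,240,160,120,110,5,"sc")
for n,im,c in(("top",t,ct),("scene",s,cs)):
    h=cv2.cvtColor(im,cv2.COLOR_BGR2HSV)
    m=cv2.inRange(h,(15,140,100),(30,255,255))
    N,L,st,ce=cv2.connectedComponentsWithStats(m)
    for i in range(1,N):
        if st[i,4]>12: print(n,st[i],ce[i].round(1),onz(c,ce[i],.01).round(4))
E
```

```text
top [  0 192  11   5  22] [  5.2 193.5] [0.6724 0.7354 0.01  ]
top [ 27 198  22   3  39] [ 37.3 198.8] [0.659  0.6421 0.01  ]
top [ 36 203  19   3  32] [ 44.7 203.8] [0.6449 0.6193 0.01  ]
top [  6 226  15  47 251] [ 12.1 246.2] [0.5199 0.6956 0.01  ]
top [  4 261   5   8  21] [  5.6 264.6] [0.4676 0.7067 0.01  ]
scene [226  19  34  18 285] [245.7  28.3] [-0.631   1.5836  0.01  ]
scene [    0    85   501   335 74283] [215.7 270.7] [ 0.4969 -0.1849  0.01  ]
scene [387  97  20  17 125] [396. 105.] [0.5318 0.9612 0.01  ]
scene [269 100  14  12  53] [274.8 105.3] [0.1063 0.7205 0.01  ]
scene [341 105  35  12 211] [357.9 110.2] [0.4185 0.8413 0.01  ]
scene [385 119   9  11  55] [389.3 125.2] [0.5744 0.7754 0.01  ]
scene [289 161  10   7  19] [293.3 164.5] [0.4075 0.3485 0.01  ]
scene [284 189  20  22 152] [296.8 200.6] [0.52   0.1743 0.01  ]
scene [202 235   7   8  19] [204.9 238.1] [ 0.3953 -0.0986  0.01  ]
scene [  0 279  11  13  31] [  4.4 284.5] [ 0.0903 -0.4782  0.01  ]
scene [237 307   7  10  25] [240.4 311. ] [ 0.624  -0.2612  0.01  ]
scene [227 313   9   8  19] [230.6 316.4] [ 0.6144 -0.2851  0.01  ]
scene [225 320   6   7  14] [227.4 322.9] [ 0.6193 -0.3033  0.01  ]
scene [180 377   8   6  18] [183.2 379.7] [ 0.6298 -0.4615  0.01  ]
scene [ 26 399   6   4  13] [ 27.8 400.2] [ 0.4085 -0.6438  0.01  ]
```

View pics/tc.png

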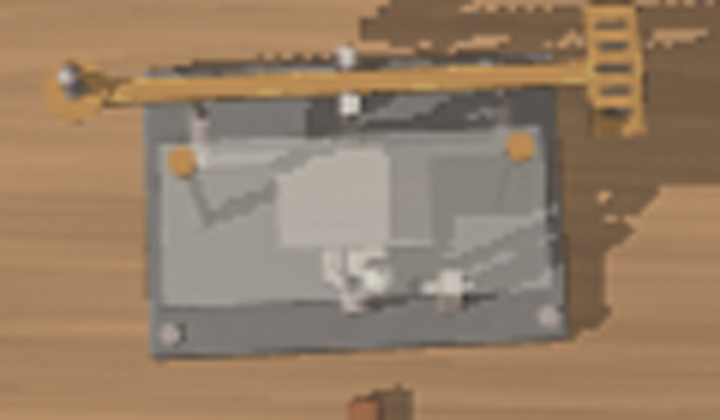

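View pics/sc.png

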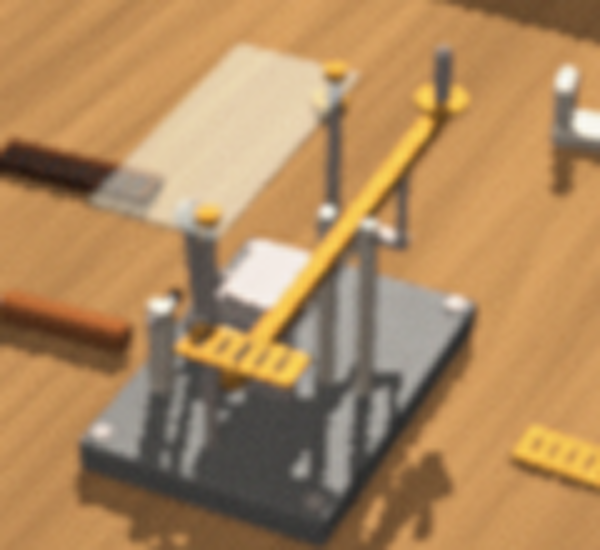

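Top crop: slab corners (153,357), (568,337), (146,72) at 6x; seat disc (75,88), post top (68,75), ball knob about (375,278), plunger post about (450,285). Scene crop: seat disc (443,100), post top (443,50), at 5x.

```bash
python3 - <<'E'
from h import *
t,ct=cam("top"); s,cs=cam("scene")
T=lambda u,v:((u+.5)/6-.5+190,(v+.5)/6-.5+190)
S=lambda u,v:((u+.5)/5-.5+240,(v+.5)/5-.5+160)
bl,br,tl=[onz(ct,T(*p),.02) for p in((153,357),(568,337),(146,72))]
print("corners",bl,br,tl,"w",np.linalg.norm(bl-br),np.linalg.norm(bl-tl))
sl,sr,sf=[onz(cs,S(*p),.02) for p in((82,443),(318,525),(475,308))]
print("scene corners -x-y, +x-y, +x+y",sl,sr,sf)
print("yaw",np.degrees(np.arctan2(-(bl-br)[0],(bl-br)[1])),np.degrees(np.arctan2(-(sf-sr)[0],(sf-sr)[1])))
print("c",(br+tl)/2,(sl+sf)/2)
print("seat",tri(ct,T(75,88),cs,S(443,100)),onz(ct,T(75,88),.128),"post",tri(ct,T(68,75),cs,S(443,50)),onz(ct,T(68,75),.158))
print("ball",onz(ct,T(375,278),.11))
x=t[270:302,344:376]; y=s[276:300,154:180]
k=12; a=cv2.resize(x,None,fx=k,fy=k,interpolation=2);b=cv2.resize(y,(384*26//24,384),interpolation=2)
cv2.imwrite("pics/ring.png",np.hstack([a,b]))
E
```

```text
corners [0.52274923 0.12263209 0.02      ] [ 0.53657425 -0.07413588  0.02      ] [0.66126581 0.13161511 0.02      ] w 0.19725304988028794 0.13880756310489487
scene corners -x-y, +x-y, +x+y [ 0.54212978 -0.07448473  0.02      ] [ 0.67550011 -0.06783291  0.02      ] [0.66454616 0.12772475 0.02      ]
yaw 4.019028158370091 3.206008918614102
c [0.59892003 0.02873961 0.02      ] [0.60333797 0.02662001 0.02      ]
seat (array([0.6275871 , 0.15198406, 0.1286535 ]), np.float64(0.0005037668546214863)) [0.62752276 0.1519196  0.128     ] post (array([0.62623421, 0.15145796, 0.15943259]), np.float64(0.0008137469733830275)) [0.6262238  0.15140599 0.158     ]
ball [0.54884988 0.01818807 0.11      ]
```

View pics/ring.png

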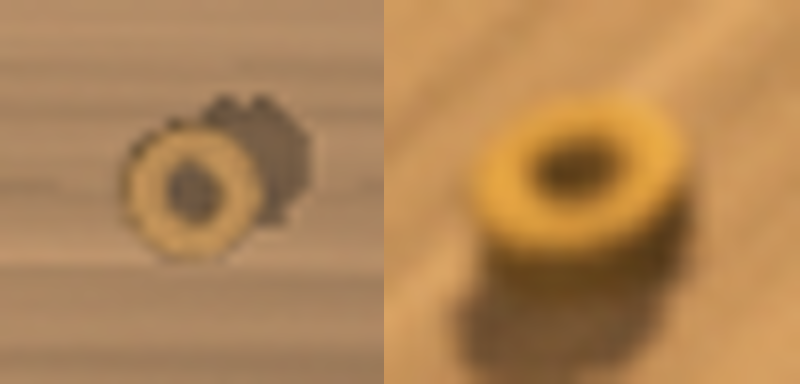

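Ring picture: in the top view the ring's top face centre is at (195,190) of the 12x crop; in the scene view the bore is at (580,170), both clear of other things.

```bash
cat >> h.py <<'E'
from scipy.spatial.transform import Rotation as R
def st():
    s=sensors.read_state(); r=R.from_quat(s["orientation"]); return s,np.array(s["eef_pos"]),r
def to(P):  # shift in tool axes to reach TCP P
    s,p,r=st(); return r.inv().apply(np.array(P)-p).round(4)
def axes(): 
    s,p,r=st(); print("t",round(s["time"],2),"p",p.round(4),"axes",r.as_matrix().T.round(3).tolist(),"F",np.round(s["contact_force"],1),"gap",round(s["finger_gap"],4),"q",np.round(s["qpos"],2))
E
python3 - <<'E'
from h import *
_,ct=cam("top");_,cs=cam("scene")
a=(344+195.5/12-.5,270+190.5/12-.5); b=(154+196.5/16-.5,276+170.5/16-.5)
print(tri(ct,a,cs,b),onz(ct,a,.014),onz(cs,b,.014))
axes()
E
```

```text
(array([ 0.42956735, -0.28980158,  0.01345335]), np.float64(0.002045056117086901)) [ 0.42880429 -0.29038543  0.014     ] [ 0.43087629 -0.28958733  0.014     ]
t 0.4 p [ 0.2142 -0.5871  0.4046] axes [[0.939, 0.343, -0.0], [0.343, -0.939, -0.0], [-0.0, 0.0, -1.0]] F [-0.4  0.4 -0. ] gap 0.0854 q [ 1.12  0.43  0.02  1.57 -0.01  1.13 -0.08]
```

Call:
{"name": "move_arm", "arguments": {"targets": [[0.0436,-0.0293,0,0,0,0,-1],[0.0436,-0.0293,0,0,0,0,-1],[0.0436,-0.0293,0,0,0,0,-1],[0.0436,-0.0293,0,0,0,0,-1],[0.0436,-0.0293,0,0,0,0,-1],[0.0436,-0.0293,0,0,0,0,-1],[0.0436,-0.0293,0,0,0,0,-1],[0,0,0.02,0,0,-0.1836,-0.6],[0,0,0.02,0,0,-0.1836,-0.6],[0,0,0.02,0,0,-0.1836,-0.6],[0,0,0.02,0,0,-0.1836,-0.4],[0,0,0.02,0,0,-0.1836,-0.4],[0,0,0.02,0,0,-0.1836,-0.4],[0,0,0.02,0,0,-0.1836,-0.4],[0,0,0,0,0,0,-0.4],[0,0,0,0,0,0,-0.4]]}}

```text
time: 2.4
eef_pos: [0.4309, -0.2901, 0.2654]
orientation: [0.686, 0.728, 0.0, 0.0]
contact_force: [-0.5, 0.3, 0.3]
finger_gap: 0.0597
finger_force: 0.0
```

```bash
python3 - <<'E'
from h import *
axes(); print(to([.430,-.290,.173]))
t,ct=cam("top"); s,cs=cam("scene")
p=proj(cs,(.43,-.29,.05)).astype(int);x0,y0=p-[45,55];x0=max(x0,0)
a=cv2.resize(s[y0:y0+90,x0:x0+90],(540,540),interpolation=2); cv2.imwrite("pics/g1.png",a)
E
```

```text
t 2.4 p [ 0.4309 -0.2901  0.2654] axes [[-0.06, 0.998, -0.0], [0.998, 0.06, 0.001], [0.001, -0.0, -1.0]] F [-0.5  0.3  0.3] gap 0.0597 q [ 0.77  0.46 -0.37  1.96  0.24  0.76  0.32]
[ 0.0002 -0.0009  0.0924]
```

View pics/g1.png

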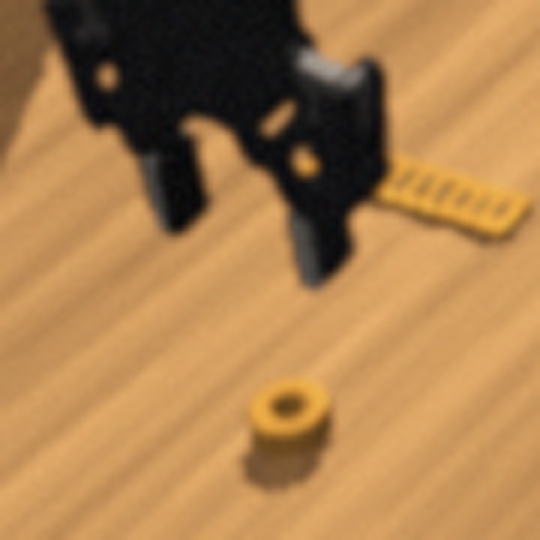

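The picture shows the open fingers straight above the ring at (290,405), free of the reed plate. Go down, grip, and lift a little.

Call:
{"name": "move_arm", "arguments": {"targets": [[0,-0.001,0.03,0,0,0,-0.4],[0,0,0.03,0,0,0,-0.4],[0,0,0.02,0,0,0,-0.4],[0,0,0.012,0,0,0,-0.4],[0,0,0,0,0,0,-0.4],[0,0,0,0,0,0,0.5],[0,0,0,0,0,0,0.5],[0,0,0,0,0,0,0.5],[0,0,0,0,0,0,0.5],[0,0,0,0,0,0,0.5]], "squeeze": 30}}

```text
time: 3.75
eef_pos: [0.43, -0.2902, 0.1737]
orientation: [0.684, 0.729, 0.0, 0.001]
contact_force: [-0.2, 0.8, 7.3]
finger_gap: 0.03
finger_force: 29.7
```

Call:
{"name": "move_arm", "arguments": {"targets": [[0,0,-0.02,0,0,0,0.5],[0,0,-0.04,0,0,0,0.5],[0,0,-0.05,0,0,0,0.5],[0,0,-0.05,0,0,0,0.5],[0,0,-0.03,0,0,0,0.5],[0,0,0,0,0,0,0.5],[0,0,0,0,0,0,0.5]]}}

```text
time: 4.62
eef_pos: [0.4292, -0.2899, 0.3622]
orientation: [0.684, 0.729, -0.0, -0.0]
contact_force: [-0.2, -0.7, -0.5]
finger_gap: 0.0302
finger_force: 30.3
```

```bash
python3 - <<'E'
from h import *
axes(); print(to([.627,.152,.365]))
E
```

```text
t 4.62 p [ 0.4292 -0.2899  0.3622] axes [[-0.064, 0.998, 0.0], [0.998, 0.064, -0.001], [-0.001, 0.0, -1.0]] F [-0.2 -0.7 -0.5] gap 0.0302 q [ 0.82  0.34 -0.42  1.86  0.17  0.97  0.39]
[ 0.4284  0.2256 -0.0029]
```

Call:
{"name": "move_arm", "arguments": {"targets": [[0.02,0.01,-0.015,0,0,0,0.5],[0.04,0.021,-0.01,0,0,0,0.5],[0.04,0.021,0,0,0,0,0.5],[0.04,0.021,0,0,0,0,0.5],[0.04,0.021,0,0,0,0,0.5],[0.04,0.021,0,0,0,0,0.5],[0.04,0.021,0,0,0,0,0.5],[0.04,0.021,0,0,0,0,0.5],[0.04,0.021,0,0,0,0,0.5],[0.04,0.021,0,0,0,0,0.5],[0.04,0.021,0,0,0,0,0.5],[0.008,0.005,0.015,0,0,0,0.5],[0,0,0,0,0,0,0.5],[0,0,0,0,0,0,0.5],[0,0,0,0,0,0,0.5]]}}

```text
time: 6.5
eef_pos: [0.6267, 0.1503, 0.3732]
orientation: [0.685, 0.729, -0.0, 0.0]
contact_force: [-0.5, 0.7, -0.5]
finger_gap: 0.0296
finger_force: 30.2
```

```bash
python3 - <<'E'
from h import *
axes(); print(to([.627,.152,.365]))
t,ct=cam("top"); s,cs=cam("scene")
p=proj(cs,(.627,.152,.17)); q=proj(ct,(.627,.152,.17)); print(p,q)
x0,y0=p.astype(int)-[25,30]; x1,y1=q.astype(int)-[25,25]; print(x0,y0,x1,y1)
cv2.imwrite("pics/h1.png",np.hstack([cv2.resize(s[y0:y0+50,x0:x0+50],(400,400),interpolation=2),cv2.resize(t[y1:y1+50,x1:x1+50],(400,400),interpolation=2)]))
E
```

```text
t 6.5 p [0.6267 0.1503 0.3732] axes [[-0.062, 0.998, -0.001], [0.998, 0.062, 0.0], [0.0, -0.001, -1.0]] F [-0.5  0.7 -0.5] gap 0.0296 q [ 0.01  0.55 -0.51  1.53  0.29  1.14 -0.49]
[0.0017 0.0004 0.0082]
[328.57657461 166.14595433] [200.1403289  200.67948676]
303 136 175 175
```

View pics/h1.png

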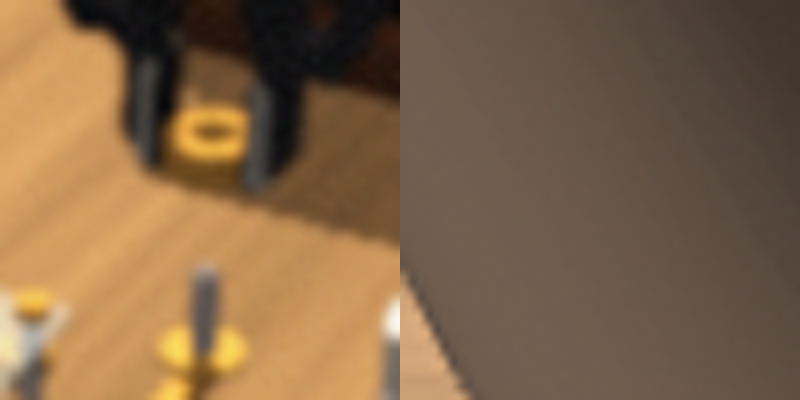

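The scene half shows the ring level in the fingers, bore at (211,131), and the post tip (205,268) below on its seat (203,347). The top view is hidden by the arm.

```bash
python3 - <<'E'
from h import *
t,cs=cam("scene"); g=lambda u,v:((u+.5)/8-.5+303,(v+.5)/8-.5+136)
print("ring",onz(cs,g(211,131),.3732-.1737+.014),"seat",onz(cs,g(203,348),.128),"post top centre",onz(cs,g(205,270),.1585))
E
```

```text
ring [0.62727939 0.14936091 0.2135    ] seat [0.62549666 0.15520212 0.128     ] post top centre [0.62514128 0.15452871 0.1585    ]
```

Call:
{"name": "move_arm", "arguments": {"targets": [[0.0027,-0.0005,0.015,0,0,0,0.5],[0,0,0.015,0,0,0,0.5],[0,0,0.003,0,0,0,0.5],[0,0,0,0,0,0,0.5],[0,0,0,0,0,0,0.5]]}}

```text
time: 7.28
eef_pos: [0.6263, 0.1543, 0.3401]
orientation: [0.684, 0.729, 0.0, 0.0]
contact_force: [0.2, -0.5, -1.0]
finger_gap: 0.0298
finger_force: 30.2
```

```bash
python3 - <<'E'
from h import *
axes()
s,cs=cam("scene")
cv2.imwrite("pics/h2.png",cv2.resize(s[148:188,308:348],(600,600),interpolation=2))
E
```

```text
t 7.28 p [0.6263 0.1543 0.3401] axes [[-0.064, 0.998, 0.0], [0.998, 0.064, 0.001], [0.001, 0.0, -1.0]] F [ 0.2 -0.5 -1. ] gap 0.0298 q [ 0.    0.58 -0.5   1.57  0.3   1.08 -0.51]
```

View pics/h2.png

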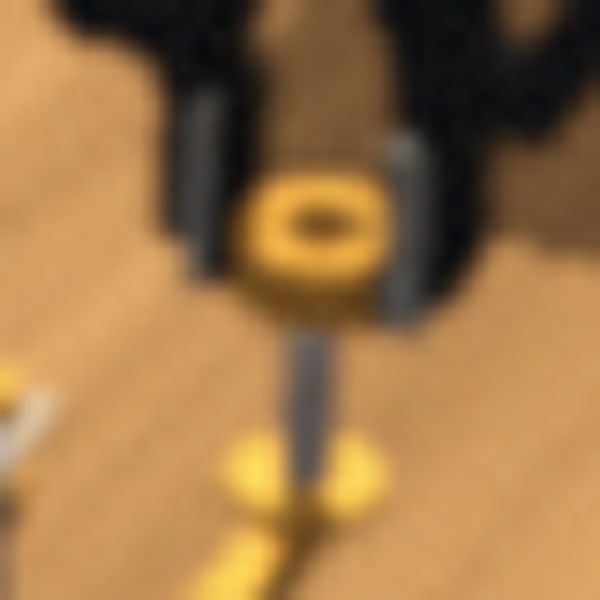

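The picture shows the ring just above the post: bore centre (321,224), post column 311 at its visible top (v 335) and 306 at its foot, seat disc (305,470).

```bash
python3 - <<'E'
from h import *
_,cs=cam("scene"); g=lambda u,v:((u+.5)/15-.5+308,(v+.5)/15-.5+148)
u=lambda P:(proj(cs,P)-[308,148]+.5)*15-.5
print("ring",onz(cs,g(321,224),.1804),"seat",onz(cs,g(306,470),.128))
for x,y in((.626,.154),(.627,.152),(.6255,.155)): print(x,y,"seat",u((x,y,.128)),"posttop",u((x,y,.158)),"ringtop",u((x,y,.1804)))
s,p,r=st();print(p)
E
```

```text
ring [0.62690197 0.1532692  0.1804    ] seat [0.62504757 0.15607147 0.128     ]
0.626 0.154 seat [305.55441131 476.82894848] posttop [312.73273336 331.75800514] ringtop [318.22117824 220.83878613]
0.627 0.152 seat [305.53005706 483.56165939] posttop [312.71822651 338.37669843] ringtop [318.2143851  227.36657606]
0.6255 0.155 seat [305.56656293 473.46964243] posttop [312.73997139 328.45568269] ringtop [318.22456752 217.58188992]
[0.62620522 0.15433047 0.34017651]
```

Call:
{"name": "move_arm", "arguments": {"targets": [[0.001,-0.0005,0.004,0,0,0,0.5],[0,0,0.004,0,0,0,0.5],[0,0,0.003,0,0,0,0.5],[0,0,0.003,0,0,0,0.5],[0,0,0,0,0,0,0.5]]}}

```text
time: 8.0
eef_pos: [0.6255, 0.1549, 0.3253]
orientation: [0.684, 0.729, -0.0, -0.0]
contact_force: [-0.2, -1.2, -0.4]
finger_gap: 0.0299
finger_force: 30.2
```

Call:
{"name": "move_arm", "arguments": {"targets": [[0,0,0.004,0,0,0,0.5],[0,0,0.004,0,0,0,0.5],[0,0,0.004,0,0,0,0.5],[0,0,0.004,0,0,0,0.5],[0,0,0.003,0,0,0,0.5],[0,0,0,0,0,0,0.5]]}}

```text
time: 8.75
eef_pos: [0.6255, 0.1548, 0.3064]
orientation: [0.684, 0.729, -0.0, 0.0]
contact_force: [0.1, -2.9, -0.5]
finger_gap: 0.0298
finger_force: 30.3
```

Call:
{"name": "move_arm", "arguments": {"targets": [[-0.001,0,0.001,0,0,0,0.5],[0,0,0.001,0,0,0,0.5],[0,0,0.001,0,0,0,0.5],[0,0,0,0,0,0,0.5]]}}

```text
time: 9.25
eef_pos: [0.6255, 0.1544, 0.3036]
orientation: [0.684, 0.73, 0.0, -0.0]
contact_force: [-0.7, -1.2, -0.4]
finger_gap: 0.0299
finger_force: 30.3
```

Call:
{"name": "move_arm", "arguments": {"targets": [[0,0,0.001,0,0,0,0.5],[0,0,0,0,0,0,0.2],[0,0,0,0,0,0,0.0],[0,0,0,0,0,0,-0.2],[0,0,0,0,0,0,-0.2],[0,0,-0.01,0,0,0,-0.2],[0,0,-0.02,0,0,0,-0.2],[0,0,-0.04,0,0,0,-0.2],[0,0,-0.05,0,0,0,-0.2],[-0.03,-0.03,-0.03,0,0,0,-0.2],[-0.04,-0.04,0,0,0,0,-0.2],[-0.04,-0.04,0,0,0,0,-0.2],[0,0,0,0,0,0,-0.2]]}}

```text
time: 10.88
eef_pos: [0.5207, 0.0339, 0.4536]
orientation: [0.686, 0.728, -0.001, 0.001]
contact_force: [-0.1, -0.0, 0.5]
finger_gap: 0.0512
finger_force: 0.0
```

```bash
python3 - <<'E'
from h import *
axes()
s,cs=cam("scene"); t,ct=cam("top")
cv2.imwrite("pics/r1.png",np.hstack([cv2.resize(s[150:260,250:350],(400,440),interpolation=2),cv2.resize(t[190:290,180:270],(396,440),interpolation=2)]))
E
```

```text
t 10.88 p [0.5207 0.0339 0.4536] axes [[-0.059, 0.998, -0.003], [0.998, 0.059, -0.0], [0.0, -0.003, -1.0]] F [-0.1 -0.   0.5] gap 0.0512 q [ 0.27  0.28 -0.55  1.71  0.16  1.19 -0.27]
```

View pics/r1.png

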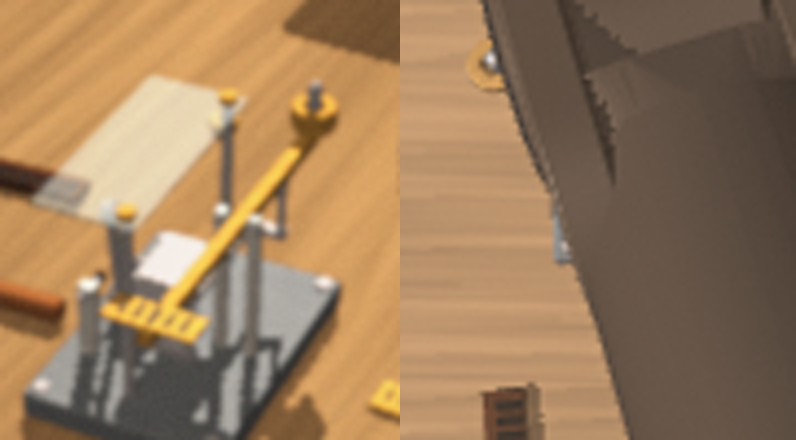

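The ring sits on its seat round the post (scene half 314,107; top half 487,62), the beam still level. Now back off, turn and tilt the hand.

Call:
{"name": "move_arm", "arguments": {"targets": [[-0.008,-0.043,0,0,0,0,-0.2],[-0.008,-0.043,0,0,0,0,-0.2],[-0.008,-0.043,0,0,0,0,-0.2],[0,0,0,0,0,0.1745,-0.2],[0,0,0,0,0,0.1745,-0.2],[0,0,0,0,0,0.1745,-0.2],[0,0,0,0,0,0.1745,-0.2],[0,0,0,0,0,0.1745,-0.2],[0,0,0,0,0,0.1745,-0.2],[0,0,0,0,0,0.1745,-0.2],[0,0,0,0,0,0.1745,-0.2],[0,0,0,0,0,0.1745,-0.2],[0,0,0,0,0.1745,0,-0.2],[0,0,0,0,0.1745,0,-0.2],[0,0,0,0,0.1745,0,-0.2],[0,0,0,0,0.1745,0,-0.2],[0,0,0,0,0,0,-0.2],[0,0,0,0,0,0,-0.2]]}}

```text
time: 13.22
eef_pos: [0.3961, 0.0059, 0.453]
orientation: [0.94, 0.031, 0.34, -0.011]
contact_force: [-0.3, -0.5, 0.5]
finger_gap: 0.0513
finger_force: 0.0
```

```bash
cat >> h.py <<'E'
psi=np.radians(3.6); EX=np.array([np.cos(psi),np.sin(psi),0]); EY=np.array([-np.sin(psi),np.cos(psi),0]); HG=np.array([.5484,.0287,.035])
def ball(val): l=.40-val; return HG-.075*np.sin(l)*EY+np.array([0,0,.075*np.cos(l)])
def rel(): # ball-grab point (163 mm ahead) rel. hinge in comparator axes, mm
    s,p,r=st(); q=p+r.apply([0,0,.163])-HG; return np.array([q@EX,q@EY,q[2]])*1e3
E
python3 - <<'E'
from h import *
axes(); s,p,r=st(); z=r.apply([0,0,1])
print(ball(.25),"pre",to(ball(.25)-.243*z),"rel",rel())
E
```

```text
t 13.22 p [0.3961 0.0059 0.453 ] axes [[0.767, 0.051, 0.64], [0.066, -0.998, -0.0], [0.638, 0.043, -0.769]] F [-0.3 -0.5  0.5] gap 0.0513 q [ 0.36 -0.15 -0.46  2.26 -0.11  0.33 -1.53]
[0.54910375 0.01751426 0.10915783] pre [-0.1021 -0.0013  0.1194] rel [-49.14313384 -12.73634417 292.73864565]
```

Call:
{"name": "move_arm", "arguments": {"targets": [[-0.026,0,0.03,0,0,0,-0.2],[-0.026,0,0.03,0,0,0,-0.2],[-0.025,0,0.03,0,0,0,-0.2],[-0.025,0,0.03,0,0,0,-0.2],[0,0,0,0,0,0,-0.2],[0,0,0,0,0,0,-0.2]]}}

```text
time: 13.98
eef_pos: [0.3976, -0.0019, 0.3722]
orientation: [0.943, 0.024, 0.332, 0.008]
contact_force: [-0.6, -0.3, -0.0]
finger_gap: 0.0516
finger_force: 0.0
```

```bash
python3 - <<'E'
from h import *
axes(); s,p,r=st(); z=r.apply([0,0,1])
print("go",to(ball(.25)-.163*z),"rel",rel(),rel()-(ball(.25)-HG)*1e3)
E
```

```text
t 13.97 p [ 0.3976 -0.0019  0.3722] axes [[0.778, 0.05, 0.626], [0.039, -0.999, 0.031], [0.627, 0.0, -0.779]] F [-0.6 -0.3 -0. ] gap 0.0516 q [ 0.43 -0.01 -0.59  2.38  0.79  0.14 -2.43]
go [-0.0458 -0.0216  0.1369] rel [-50.45798732 -27.41049055 210.15691424] [-51.16173467 -16.22474676 135.9990834 ]
```

The wrist ran up against its range (joint 6 at 0.14), so I fit the arm's kinematics from the logged poses to plan a better wrist branch.

```bash
cat > k.py <<'E'
import numpy as np, itertools
from scipy.optimize import least_squares
from scipy.spatial.transform import Rotation as R
D=[([1.1184,.4352,.025,1.5741,-.0116,1.134,-.0751],[.2141,-.587,.4039],[[.939,.343,0],[.343,-.939,0],[0,0,-1]]),
([.77,.46,-.37,1.96,.24,.76,.32],[.4309,-.2901,.2654],[[-.06,.998,0],[.998,.06,.001],[.001,0,-1]]),
([.82,.34,-.42,1.86,.17,.97,.39],[.4292,-.2899,.3622],[[-.064,.998,0],[.998,.064,-.001],[-.001,0,-1]]),
([.01,.55,-.51,1.53,.29,1.14,-.49],[.6267,.1503,.3732],[[-.062,.998,-.001],[.998,.062,0],[0,-.001,-1]]),
([.27,.28,-.55,1.71,.16,1.19,-.27],[.5207,.0339,.4536],[[-.059,.998,-.003],[.998,.059,0],[0,-.003,-1]]),
([.36,-.15,-.46,2.26,-.11,.33,-1.53],[.3961,.0059,.453],[[.767,.051,.64],[.066,-.998,0],[.638,.043,-.769]]),
([.43,-.01,-.59,2.38,.79,.14,-2.43],[.3976,-.0019,.3722],[[.778,.05,.626],[.039,-.999,.031],[.627,0,-.779]])]
def fk(q,P,s):
    o1,o7,h,a,e1,e2,b,c,w,m=P
    M=R.from_euler('z',s[0]*q[0]+o1); p=np.array([0,0,h])
    M=M*R.from_euler('y',q[1]); M=M*R.from_euler('z',s[1]*q[2]); p=p+M.apply([e1,0,a])
    M=M*R.from_euler('y',q[3]); p=p+M.apply([e2,0,0]); M=M*R.from_euler('z',s[2]*q[4]); p=p+M.apply([0,0,b])
    M=M*R.from_euler('y',q[5]); M=M*R.from_euler('z',s[3]*q[6]+o7); p=p+M.apply([0,0,c]); return p,M
def res(P,s):
    o=[]
    for q,p,A in D:
        x,M=fk(q,P,s); o+=list((x-p)*10)+list((M.as_matrix().T-np.array(A)).ravel())
    o+=list(.001*np.array(P[4:6]))+[P[8],P[9]]; return np.array(o)
def fit():
    best=None
    for s in itertools.product((1,-1),repeat=4):
        for o1 in (0,3.14):
            for o7 in(0,1.57,3.14,-1.57):
                f=least_squares(res,[o1,o7,.3,.4,0,0,.4,.15,0,0],args=(s,),max_nfev=60)
                if best is None or f.cost<best[0]: best=(f.cost,s,f.x)
    return best
if __name__=="__main__":
    c,s,P=fit(); print(c,s,P.round(4).tolist()); r=res(P,s)[:84].reshape(7,12); print((r[:,:3]*100).round(1).tolist(),abs(r[:,3:]).max(1).round(3))
    np.savez("kin.npz",P=P,s=s)
    lo=np.array([-2.62,-.44,-1.27,.08,-1.32,.12,-2.74])+.03;hi=np.array([2.62,2.09,1.32,2.57,4.46,2,2.74])-.03
    rng=np.random.default_rng(0)
    for back in(.163,.243):
     for tilt in(35,40,45):
      for th in(3.6,183.6):
        A=R.from_euler('z',th if th<90 else th,degrees=True)*R.from_euler('x',180,degrees=True)
        A=R.from_rotvec(np.radians(-tilt)*np.array([-np.sin(np.radians(3.6)),np.cos(np.radians(3.6)),0]))*A
        tp=np.array([.5491,.0175,.1092])-back*A.apply([0,0,1]); sol=[]
        for k in range(25):
            f=least_squares(lambda q:np.r_[(fk(q,P,s)[0]-tp)*10,(A.inv()*fk(q,P,s)[1]).as_rotvec()],rng.uniform(lo,hi),bounds=(lo,hi),max_nfev=60)
            if f.cost<1e-6 and not any(np.linalg.norm(f.x-x)<.8 for x in sol): sol.append(f.x)
        print(back,tilt,th,A.apply([0,0,1]).round(2),[x.round(2).tolist() for x in sol][:4])
E
timeout 570 python3 k.py
```

```text
0.0368403728564006 (-1, -1, -1, -1) [-0.0947, 1.483, 0.2827, 0.5688, -0.0018, 0.024, 0.4313, 0.1942, 0.0, 0.0]
[[-7.8, 4.3, -3.7], [-3.2, 4.2, 5.5], [0.8, 1.6, 1.6], [5.6, -6.7, -1.5], [7.4, 0.6, 1.7], [3.0, 12.3, -5.2], [-0.6, 9.1, 1.6]] [0.007 0.007 0.007 0.005 0.014 0.058 0.063]
0.163 35 3.6 [ 0.57  0.04 -0.82] [[0.14, 0.39, -0.31, 2.39, 2.77, 0.25, 1.91], [0.54, 0.51, -0.85, 2.39, 2.17, 0.43, 2.57], [-0.99, 0.76, 1.29, 2.39, 4.37, 0.83, 0.16]]
0.163 35 183.6 [ 0.57  0.04 -0.82] [[0.3, 0.42, -0.52, 2.39, 2.49, 0.3, -0.92], [0.66, 0.6, -1.04, 2.39, 2.04, 0.55, -0.42], [-0.48, 0.41, 0.47, 2.39, 3.88, 0.32, -2.39]]
0.163 40 3.6 [ 0.64  0.04 -0.77] [[-0.54, 0.47, 0.56, 2.46, 3.71, 0.51, 0.91], [0.17, 0.43, -0.34, 2.46, 2.9, 0.44, 1.8], [-0.96, 0.8, 1.28, 2.46, 4.18, 0.92, 0.33]]
0.163 40 183.6 [ 0.64  0.04 -0.77] [[0.53, 0.55, -0.85, 2.46, 2.44, 0.57, -0.83], [0.2, 0.44, -0.39, 2.46, 2.85, 0.44, -1.29]]
0.163 45 3.6 [ 0.71  0.04 -0.71] [[0.22, 0.5, -0.42, 2.52, 2.92, 0.65, 1.8], [-0.93, 0.87, 1.27, 2.52, 4.03, 1.07, 0.45]]
0.163 45 183.6 [ 0.71  0.04 -0.71] [[0.41, 0.56, -0.68, 2.52, 2.72, 0.69, -1.11], [-0.09, 0.47, -0.02, 2.52, 3.2, 0.63, -1.66]]
0.243 35 3.6 [ 0.57  0.04 -0.82] [[-0.61, 0.19, 0.58, 2.42, 4.42, 0.16, 0.25]]
0.243 35 183.6 [ 0.57  0.04 -0.82] [[0.58, 0.21, -0.78, 2.42, 1.88, 0.15, -0.34]]
0.243 40 3.6 [ 0.64  0.04 -0.77] [[-0.04, 0.18, -0.06, 2.51, 3.25, 0.25, 1.42], [0.39, 0.21, -0.56, 2.51, 2.8, 0.26, 1.88], [-0.94, 0.31, 1.03, 2.51, 4.1, 0.42, 0.56]]
0.243 40 183.6 [ 0.64  0.04 -0.77] [[0.57, 0.24, -0.78, 2.51, 2.57, 0.29, -1.02], [0.09, 0.19, -0.21, 2.51, 3.13, 0.24, -1.59], [0.88, 0.4, -1.24, 2.51, 2.12, 0.47, -0.56], [-0.54, 0.21, 0.52, 2.51, 3.72, 0.29, -2.19]]
0.243 45 3.6 [ 0.71  0.04 -0.71] []
0.243 45 183.6 [ 0.71  0.04 -0.71] []
```

Joint 5 must go to about 2.9 (the other branch), with the hand half-turned so that joint 7 stays in range. First the half turn.

Call:
{"name": "move_arm", "arguments": {"targets": [[0,0,-0.02,0,0,-0.18,-0.2],[0,0,-0.02,0,0,-0.18,-0.2],[0,0,0,0,0,-0.18,-0.2],[0,0,0,0,0,-0.18,-0.2],[0,0,0,0,0,-0.18,-0.2],[0,0,0,0,0,-0.18,-0.2],[0,0,0,0,0,-0.18,-0.2],[0,0,0,0,0,-0.18,-0.2],[0,0,0,0,0,-0.18,-0.2]]}}

```text
time: 15.1
eef_pos: [0.3836, -0.0029, 0.3894]
orientation: [0.686, 0.647, 0.239, 0.231]
contact_force: [-0.0, 0.1, 0.4]
finger_gap: 0.0514
finger_force: 0.0
```

```bash
python3 - <<'E'
from h import *
axes(); print(rel())
E
```

```text
t 15.1 p [ 0.3836 -0.0029  0.3894] axes [[0.048, 0.998, 0.029], [0.778, -0.055, 0.626], [0.627, -0.008, -0.779]] F [-0.   0.1  0.4] gap 0.0514 q [ 0.06 -0.09 -0.23  2.4   0.56  0.19 -0.75]
[-64.54743026 -28.85942672 227.42717726]
```

Call:
{"name": "move_arm", "arguments": {"targets": [[0,0,0,0,0,-0.18,-0.2],[0,0,0,0,0,-0.18,-0.2],[0,0,0,0,0,-0.18,-0.2],[0,0,0,0,0,-0.18,-0.2],[0,0,0,0,0,-0.18,-0.2],[0,0,0,0,0,-0.18,-0.2],[0,0,0,0,0,-0.18,-0.2],[0,0,0,0,0,-0.18,-0.2],[0,0,0,0,0,-0.08,-0.2],[0,0,0,0.15,0,0,-0.2],[0,0,0,0.15,0,0,-0.2],[0,0,0,0,0,0,-0.2]]}}

```text
time: 16.6
eef_pos: [0.383, -0.002, 0.3881]
orientation: [0.098, 0.936, -0.115, 0.317]
contact_force: [0.2, 0.9, -0.2]
finger_gap: 0.0514
finger_force: 0.0
```

```bash
python3 - <<'E'
from h import *
axes(); print(rel()); s,p,r=st(); print(to(p+[0.03,0,-.06]))
E
```

```text
t 16.6 p [ 0.383  -0.002   0.3881] axes [[-0.78, 0.11, -0.617], [0.255, 0.955, -0.153], [0.572, -0.277, -0.772]] F [ 0.2  0.9 -0.2] gap 0.0514 q [-0.11 -0.06 -0.25  2.38  1.03  0.55  0.16]
[-76.83961491 -71.15432939 227.22343294]
[0.0136 0.0168 0.0635]
```

Call:
{"name": "move_arm", "arguments": {"targets": [[0.0125,0.0048,0.0215,0,0,0,-0.2],[0.0125,0.0048,0.0215,0,0,0,-0.2],[0.0125,0.0048,0.0215,0,0,0,-0.2],[0.0125,0.0048,0.0215,0,0,0,-0.2],[0,0,0,0,0,0,-0.2],[0,0,0,0,0,0,-0.2]]}}

```text
time: 17.35
eef_pos: [0.3978, -0.0032, 0.2881]
orientation: [0.098, 0.936, -0.115, 0.317]
contact_force: [-0.7, -1.0, 0.4]
finger_gap: 0.0516
finger_force: 0.0
```

```bash
cat >> h.py <<'E'
def goalrot(tilt=40):
    A=R.from_euler('z',3.6,degrees=True)*R.from_euler('y',180,degrees=True)  # x=-EX,y=EY,z=-Z
    return R.from_rotvec(np.radians(-tilt)*EY)*A
def turn(tilt=40): s,p,r=st(); return (r.inv()*goalrot(tilt)).as_rotvec().round(3)
E
python3 - <<'E'
from h import *
axes(); print(rel(),"turn",turn(),goalrot().as_matrix().T.round(3).tolist())
E
```

```text
t 17.35 p [ 0.3978 -0.0032  0.2881] axes [[-0.779, 0.111, -0.617], [0.257, 0.954, -0.153], [0.571, -0.278, -0.772]] F [-0.7 -1.   0.4] gap 0.0516 q [-0.13  0.19 -0.25  2.49  1.66  0.53 -0.54]
[-62.24493674 -73.41142214 127.2580514 ] turn [-0.324 -0.049 -0.155] [[-0.765, -0.048, -0.643], [-0.063, 0.998, 0.0], [0.642, 0.04, -0.766]]
```

Call:
{"name": "move_arm", "arguments": {"targets": [[0,0,0,-0.11,-0.016,-0.05,-0.2],[0,0,0,-0.11,-0.016,-0.05,-0.2],[0,0,0,-0.1,-0.016,-0.05,-0.2],[0,0,0,0,0,0,-0.2],[0,0,0,0,0,0,-0.2]]}}

```text
time: 17.98
eef_pos: [0.3994, -0.0032, 0.2887]
orientation: [-0.009, 0.939, -0.006, 0.343]
contact_force: [-0.6, -0.7, -0.6]
finger_gap: 0.0515
finger_force: 0.0
```

```bash
python3 - <<'E'
from h import *
axes(); print(rel(),"turn",turn()); z=goalrot().apply([0,0,1])
print("go",to(ball(.25)-.163*z), "pre 50", to(ball(.25)-.213*z))
E
```

```text
t 17.98 p [ 0.3994 -0.0032  0.2887] axes [[-0.765, -0.021, -0.644], [-0.013, 1.0, -0.017], [0.644, -0.005, -0.765]] F [-0.6 -0.7 -0.6] gap 0.0515 q [ 0.17  0.18 -0.39  2.52  2.44  0.31 -1.  ]
[-45.93087551 -29.93546753 129.00570262] turn [-0.046  0.001 -0.027]
go [0.0004 0.0145 0.0708] pre 50 [0.0003 0.0123 0.0208]
```

Call:
{"name": "move_arm", "arguments": {"targets": [[0,0.007,0,-0.046,0,-0.027,-0.2],[0,0.007,0.01,0,0,0,-0.2],[0,0,0.01,0,0,0,-0.2],[0,0,0,0,0,0,-0.2],[0,0,0,0,0,0,-0.2]]}}

```text
time: 18.6
eef_pos: [0.4114, 0.0121, 0.2722]
orientation: [-0.031, 0.939, 0.012, 0.342]
contact_force: [-0.1, -0.5, -0.7]
finger_gap: 0.0512
finger_force: 0.0
```

```bash
python3 - <<'E'
from h import *
axes(); print(rel(),"turn",turn()); z=goalrot().apply([0,0,1])
print("go",to(ball(.25)-.163*z))
t,ct=cam("top"); s,cs=cam("scene"); print(proj(cs,ball(.25)),proj(ct,ball(.25)))
cv2.imwrite("pics/l1.png",np.hstack([cv2.resize(s[175:265,240:320],(400,450),interpolation=2),cv2.resize(t[190:280,200:280],(400,450),interpolation=2)]))
E
```

```text
t 18.6 p [0.4114 0.0121 0.2722] axes [[-0.765, -0.051, -0.642], [-0.067, 0.998, 0.001], [0.641, 0.044, -0.766]] F [-0.1 -0.5 -0.7] gap 0.0512 q [ 0.2   0.25 -0.45  2.51  2.54  0.35 -1.07]
[-33.00740831  -7.38000273 112.30648418] turn [ 0.003 -0.     0.002]
go [-0.0007 -0.0034  0.0504]
[276.6101039  202.28016751] [252.33935861 235.87690662]
```

View pics/l1.png

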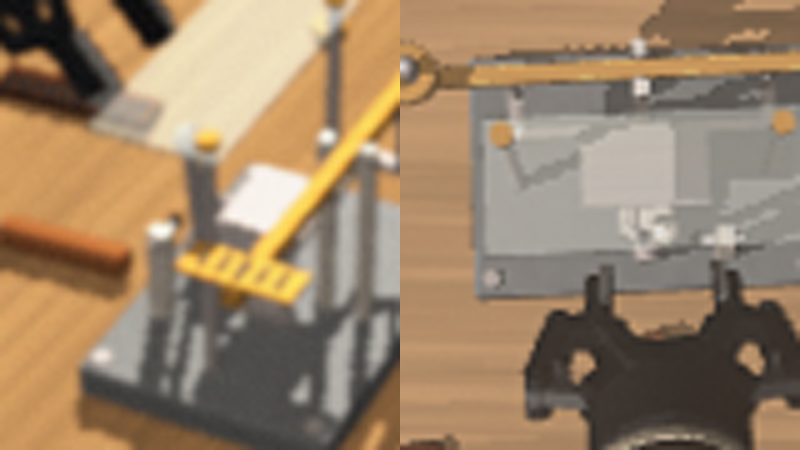

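The top half shows the two fingers (x 598 and 722) aimed either side of the ball (about 662,230), canopy ahead. Advance along the tool axis.

Call:
{"name": "move_arm", "arguments": {"targets": [[0,-0.001,0.015,0,0,0,-0.2],[0,-0.001,0.015,0,0,0,-0.2],[0,0,0.01,0,0,0,-0.2],[0,0,0.006,0,0,0,-0.2],[0,0,0,0,0,0,-0.2],[0,0,0,0,0,0,-0.2]]}}

```text
time: 19.45
eef_pos: [0.441, 0.012, 0.2375]
orientation: [-0.031, 0.939, 0.012, 0.342]
contact_force: [-0.0, -0.7, -1.4]
finger_gap: 0.0514
finger_force: 0.0
```

```bash
python3 - <<'E'
from h import *
axes(); print(rel(),"turn",turn())
for v in(.25,.5,.8,.95): print(v,(ball(v)-HG)@EY*1e3,(ball(v)-HG)[2]*1e3)
E
```

```text
t 19.45 p [0.441  0.012  0.2375] axes [[-0.764, -0.051, -0.643], [-0.067, 0.998, 0.001], [0.642, 0.044, -0.766]] F [-0.  -0.7 -1.4] gap 0.0514 q [ 0.2   0.39 -0.46  2.47  2.59  0.45 -1.08]
[-3.42505104 -9.30115959 77.7278579 ] turn [0.003 0.001 0.003]
0.25 -11.207859935519943 74.15783084520316
0.5 7.4875062485121076 74.62531239585194
0.8 29.20637567314879 69.07957455021638
0.95 39.201542169799424 63.93933915446293
```

Call:
{"name": "move_arm", "arguments": {"targets": [[0,0,0,0,0,0,0.1],[0,0,0,0,0,0,0.1],[0,0.004,0,0,0,0,0.1],[0,0.004,0,0,0,0,0.1],[0,0.003,0,0,0,0,0.1],[0,0.003,0,0,0,0,0.1],[0,0.003,0,0,0,0,0.1],[0,0.003,0,0,0,0,0.1],[0,0.003,0,0,0,0,0.1],[0,0.003,0,0,0,0,0.1],[0,0.003,0,0,0,0,0.1],[0,0,0,0,0,0,0.1]]}}

```text
time: 20.95
eef_pos: [0.4392, 0.0414, 0.2374]
orientation: [-0.032, 0.939, 0.012, 0.342]
contact_force: [0.5, -0.6, 0.2]
finger_gap: 0.0383
finger_force: 0.1
```

```bash
python3 - <<'E'
from h import *
axes(); print(rel(),"turn",turn())
E
```

```text
t 20.95 p [0.4392 0.0414 0.2374] axes [[-0.764, -0.051, -0.643], [-0.068, 0.998, 0.001], [0.642, 0.045, -0.766]] F [ 0.5 -0.6  0.2] gap 0.0383 q [ 0.1   0.39 -0.45  2.48  2.49  0.48 -1.06]
[-3.39170479 20.20827555 77.53368466] turn [0.004 0.    0.003]
```

Call:
{"name": "move_arm", "arguments": {"targets": [[0.0005,0.0025,0.0006,0,0,0,0.1],[0.0005,0.0025,0.0006,0,0,0,0.1],[0.0005,0.0025,0.0006,0,0,0,0.1],[0.0005,0.0025,0.0006,0,0,0,0.1],[0.0005,0.0025,0.0006,0,0,0,0.1]]}}

```text
time: 21.58
eef_pos: [0.4384, 0.0537, 0.2334]
orientation: [-0.031, 0.939, 0.012, 0.342]
contact_force: [-0.4, -0.5, -0.1]
finger_gap: 0.0382
finger_force: 0.6
```

```bash
cat >> h.py <<'E'
def yel(): # brass centroid of seat/ring area in scene view
    s,_=cam("scene"); b=s[155:200,315:345].astype(int); m=(b[:,:,2]-b[:,:,0]>110)
    v,u=np.nonzero(m); return u.mean()+315,v.mean()+155,m.sum()
E
python3 - <<'E'
from h import *
axes(); print(rel()); a=cv2.imread("pics/r1.png")
print(yel())
t,ct=cam("top"); g=cv2.cvtColor(t,cv2.COLOR_BGR2GRAY)
for v in(.25,.5,.6,.7):
    u=proj(ct,ball(v)); print(v,u.round(1))
print(g[230:242,236:264])
E
```

```text
t 21.57 p [0.4384 0.0537 0.2334] axes [[-0.764, -0.051, -0.643], [-0.067, 0.998, 0.001], [0.642, 0.044, -0.766]] F [-0.4 -0.5 -0.1] gap 0.0382 q [ 0.06  0.4  -0.45  2.48  2.45  0.51 -1.06]
[-3.40991466 32.39076387 73.56959165]
(np.float64(328.79025423728814), np.float64(179.70338983050848), np.int64(944))
0.25 [252.3 235.9]
0.5 [245.3 236.1]
0.6 [242.5 236.3]
0.7 [239.8 236.5]
[[176 191 190 189 188 189 189 181 155 156 157 159 157 158 157 158 159 157
  156 156 156 157 157 158 157 152 146 144]
 [175 187 185 178 179 180 182 171 155 158 162 169 157 157 157 167 160 159
  151 141 142 143 144 143 143 143 147 143]
 [164 162 162 162 161 173 198 173 190 206 207 202 168 169 181 202 169 171
  165 142 143 143 143 143 143 149 161 144]
 [166 166 166 162 152 158 183 163 140 156 182 206 171 170 179 200 175 176
  168 141 144 144 144 142 144 143 143 143]
 [166 165 162 150 151 157 153 146 114 139 166 198 166 170 170 184 211 206
  174 141 143 144 144 144 143 143 144 145]
 [166 163 158 166 180 197 176 148 117 136 123 106 119 159 182 213 212 203
  170 142 144 145 143 142 143 143 146 156]
 [166 163 171 220 220 208 185 156 124 144 127 110 118 148 182 213 203 176
  175 142 144 144 137 126 136 145 155 155]
 [165 163 155 163 170 173 170 155 123 146 136 111 117 136 151 149 146 148
  145 144 145 140 117 117 141 161 160 155]
 [166 167 166 163 168 170 167 153 128 148 140 111 118 143 159 151 141 142
  142 142 142 139 123 117 143 168 166 141]
 [164 164 163 160 158 157 158 158 140 145 130 110 112 124 140 140 126 123
  121 109 106 105 107 105 118 118 107  78]
 [134 133 128 113 116 116 122 111  90  91  46  47  46  86 141 113  87  86
   88  88  92 108 132 129 129 129 122  99]
 [128 126 127 128 128 129 131 124  77  49  54  54  50  77 127 108  63  49
   48  58  96 131 132 129 128 128 134 146]]
```

Call:
{"name": "move_arm", "arguments": {"targets": [[0.0005,0.002,0.0006,0,0,0,0.1],[0.0005,0.002,0.0006,0,0,0,0.1],[0.0005,0.002,0.0006,0,0,0,0.1],[0.0005,0.002,0.0006,0,0,0,0.1],[0.0005,0.002,0.0006,0,0,0,0.1],[0.0005,0.002,0.0006,0,0,0,0.1],[0.0005,0.002,0.0006,0,0,0,0.1],[0.0005,0.002,0.0006,0,0,0,0.1],[0.0005,0.002,0.0006,0,0,0,0.1],[0.0005,0.002,0.0006,0,0,0,0.1],[0,0.001,0,0,0,0,0.1],[0,0,0,0,0,0,0.1]]}}

```text
time: 23.18
eef_pos: [0.4369, 0.0744, 0.2256]
orientation: [-0.031, 0.939, 0.012, 0.342]
contact_force: [0.5, -2.1, -1.4]
finger_gap: 0.0386
finger_force: 0.8
```

```bash
python3 - <<'E'
from h import *
axes(); print(rel())
s,cs=cam("scene"); t,ct=cam("top"); cv2.imwrite("pics/s_free.png",s)
g=cv2.cvtColor(t,cv2.COLOR_BGR2GRAY)
print(proj(ct,ball(.8)),proj(ct,ball(.95)),proj(ct,ball(1.1)));print(g[233:241,226:248])
b=s[165:200,328].astype(int); print((b[:,2]-b[:,0]).tolist())
o=cv2.imread("pics/scene0.png")[165:200,328].astype(int); print((o[:,2]-o[:,0]).tolist())
E
```

```text
t 23.18 p [0.4369 0.0744 0.2256] axes [[-0.764, -0.051, -0.643], [-0.067, 0.998, 0.001], [0.641, 0.044, -0.766]] F [ 0.5 -2.1 -1.4] gap 0.0386 q [-0.01  0.42 -0.45  2.48  2.39  0.55 -1.06]
[-3.59372763 53.20566183 65.72939345]
[237.1602657  236.77747214] [233.48218744 237.22075012] [230.18951478 237.72788785]
[[167 166 167 167 167 166 166 164 165 166 165 164 166 164 159 157 159 166
  162 173 172 172]
 [167 166 167 167 167 167 165 153 158 161 147 142 152 161 168 159 159 165
  162 172 172 172]
 [166 168 166 167 167 174 187 180 162 144 128 137 146 153 153 158 159 164
  161 171 170 170]
 [166 166 166 167 171 193 206 204 186 158 127 134 140 112 113 132 144 143
  143 153 152 153]
 [166 166 167 167 164 157 180 219 196 168 131 139 140 115 112 124 147 149
  149 153 153 151]
 [167 167 167 168 166 160 170 174 174 162 132 140 144 124 115 123 151 147
  143 142 146 144]
 [168 168 168 167 163 152 164 168 166 157 127 138 141 111 109 120 154 149
  151 150 149 147]
 [165 168 166 156 154 150 141 136 134 131  96 106 115  50  45  72 118  98
  103 109 102 107]]
[115, 113, 114, 113, 117, 116, 114, 113, 114, 104, 70, 40, 24, 20, 20, 14, 18, 51, 85, 91, 87, 86, 86, 86, 79, 80, 96, 115, 117, 119, 118, 117, 116, 114, 113]
[107, 106, 106, 92, 56, 28, 13, 11, 11, 11, 11, 11, 9, 11, 23, 63, 88, 83, 75, 73, 84, 94, 103, 109, 111, 113, 111, 113, 112, 112, 111, 111, 111, 108, 107]
```

The knob is at about value 0.98 and the beam's post end has dropped. Let go of the knob (centre the hand round it) and wait.

Call:
{"name": "move_arm", "arguments": {"targets": [[0,-0.004,0,0,0,0,0.1],[0,-0.004,0,0,0,0,0.1],[0,-0.003,0,0,0,0,0.1],[0,0,0,0,0,0,0.1],[0,0,0,0,0,0,0.1],[0,0,0,0,0,0,0.1],[0,0,0,0,0,0,0.1],[0,0,0,0,0,0,0.1],[0,0,0,0,0,0,0.1],[0,0,0,0,0,0,0.1],[0,0,0,0,0,0,0.1],[0,0,0,0,0,0,0.1],[0,0,0,0,0,0,0.1],[0,0,0,0,0,0,0.1],[0,0,0,0,0,0,0.1],[0,0,0,0,0,0,0.1],[0,0,0,0,0,0,0.1],[0,0,0,0,0,0,0.1]]}}

```text
time: 25.52
eef_pos: [0.4377, 0.0634, 0.2256]
orientation: [-0.031, 0.939, 0.012, 0.342]
contact_force: [0.1, -0.1, 0.5]
finger_gap: 0.0386
finger_force: 0.0
```

```bash
python3 - <<'E'
from h import *
axes(); print(rel())
s,cs=cam("scene"); t,ct=cam("top")
g=cv2.cvtColor(t,cv2.COLOR_BGR2GRAY);print(g[234:239,226:252])
b=s[165:200,328].astype(int); print((b[:,2]-b[:,0]).tolist())
o=np.array([.5984,.0318,0])+.035*EX
for th in(0,.1,.16): 
    f=lambda y,z:o+EY*(y*np.cos(th)+(z)*np.sin(th))+[0,0,.12+z*np.cos(th)-y*np.sin(th)]
    print(th,"posttop",proj(cs,f(.12,.04)),"seat",proj(cs,f(.12,.008)))
E
```

```text
t 25.52 p [0.4377 0.0634 0.2256] axes [[-0.764, -0.051, -0.643], [-0.067, 0.998, 0.001], [0.642, 0.044, -0.766]] F [ 0.1 -0.1  0.5] gap 0.0386 q [ 0.03  0.42 -0.45  2.48  2.43  0.54 -1.07]
[-3.43816927 42.17572988 65.82380012]
[[154 168 167 167 166 167 166 154 159 164 166 166 165 170 174 137 142 158
  160 172 171 171 171 170 170 171]
 [145 168 168 167 165 163 183 181 162 148 156 165 166 167 159 130 145 144
  149 169 169 170 175 172 172 173]
 [145 168 167 168 164 154 171 199 183 159 149 155 157 163 150 131 141 115
  111 131 154 161 186 171 172 177]
 [144 169 167 167 165 159 169 174 172 166 156 144 142 142 142 132 141 120
  111 124 159 152 150 153 150 151]
 [134 169 168 168 166 161 171 175 174 166 153 152 153 151 138 132 136 122
  116 123 149 144 147 161 158 152]]
[116, 112, 113, 114, 116, 117, 114, 112, 112, 102, 70, 40, 22, 21, 19, 13, 18, 54, 85, 91, 88, 87, 85, 85, 78, 80, 97, 112, 117, 119, 119, 117, 116, 115, 113]
0 posttop [328.30379517 169.01734975] seat [327.79442835 179.34318207]
0.1 posttop [328.61294718 172.37925671] seat [327.63615404 183.10976787]
0.16 posttop [328.70679032 174.52306283] seat [327.45753631 185.45133256]
```

The beam rests at about +0.16 (post top down from row 169 to 175), and has stayed so for 2 s with the knob untouched. Now push the lever back.

Call:
{"name": "move_arm", "arguments": {"targets": [[0,-0.004,0,0,0,0,0.1],[0,-0.004,0,0,0,0,0.1],[0,-0.003,0,0,0,0,0.1],[-0.0008,-0.003,-0.001,0,0,0,0.1],[-0.0008,-0.003,-0.001,0,0,0,0.1],[-0.0008,-0.003,-0.001,0,0,0,0.1],[-0.0008,-0.003,-0.001,0,0,0,0.1],[-0.0008,-0.003,-0.001,0,0,0,0.1],[-0.0008,-0.003,-0.001,0,0,0,0.1],[-0.0008,-0.003,-0.001,0,0,0,0.1],[-0.0003,-0.003,-0.0003,0,0,0,0.1],[-0.0003,-0.003,-0.0003,0,0,0,0.1],[-0.0003,-0.003,-0.0003,0,0,0,0.1],[-0.0003,-0.003,-0.0003,0,0,0,0.1],[-0.0003,-0.003,-0.0003,0,0,0,0.1],[-0.0003,-0.003,-0.0003,0,0,0,0.1],[-0.0003,-0.003,-0.0003,0,0,0,0.1],[0,-0.003,0,0,0,0,0.1],[0,-0.003,0,0,0,0,0.1],[0,0,0,0,0,0,0.1]]}}

```text
time: 28.12
eef_pos: [0.4418, 0.0041, 0.2375]
orientation: [-0.031, 0.939, 0.012, 0.342]
contact_force: [-0.2, 0.9, 0.7]
finger_gap: 0.0382
finger_force: 0.4
```

```bash
python3 - <<'E'
from h import *
axes(); print(rel(),turn())
E
```

```text
t 28.12 p [0.4418 0.0041 0.2375] axes [[-0.764, -0.05, -0.643], [-0.066, 0.998, 0.001], [0.642, 0.043, -0.766]] F [-0.2  0.9  0.7] gap 0.0382 q [ 0.23  0.39 -0.46  2.47  2.62  0.45 -1.09]
[ -3.11563809 -17.41395621  77.66808718] [0.003 0.001 0.002]
```

Call:
{"name": "move_arm", "arguments": {"targets": [[0,-0.002,0,0,0,0,0.1],[0,-0.002,0,0,0,0,0.1],[0,-0.002,0,0,0,0,0.1],[0,-0.002,0,0,0,0,0.1],[0,-0.002,0,0,0,0,0.1],[0,0,0,0,0,0,0.1]]}}

```text
time: 28.88
eef_pos: [0.4424, -0.0057, 0.2374]
orientation: [-0.031, 0.939, 0.012, 0.342]
contact_force: [-0.0, 1.8, -0.8]
finger_gap: 0.0381
finger_force: 0.6
```

Call:
{"name": "move_arm", "arguments": {"targets": [[0,-0.001,0,0,0,0,0.1],[0,-0.001,0,0,0,0,0.1],[0,0,0,0,0,0,0.1]]}}

```text
time: 29.25
eef_pos: [0.4425, -0.0075, 0.2375]
orientation: [-0.031, 0.939, 0.012, 0.342]
contact_force: [0.1, 2.6, -1.1]
finger_gap: 0.0387
finger_force: 0.9
```

Call:
{"name": "move_arm", "arguments": {"targets": [[0,-0.001,0,0,0,0,0.1],[0,-0.001,0,0,0,0,0.1],[0,0,0,0,0,0,0.1]]}}

```text
time: 29.62
eef_pos: [0.4427, -0.0095, 0.2375]
orientation: [-0.031, 0.939, 0.012, 0.342]
contact_force: [0.9, 1.3, -1.2]
finger_gap: 0.0385
finger_force: 1.0
```

Call:
{"name": "move_arm", "arguments": {"targets": [[0.0003,-0.001,0.0004,0,0,0,0.1],[0.0003,-0.001,0.0004,0,0,0,0.1],[0,0,0,0,0,0,0.1]]}}

```text
time: 30.0
eef_pos: [0.443, -0.0116, 0.2366]
orientation: [-0.031, 0.939, 0.012, 0.342]
contact_force: [-0.8, -0.1, 1.0]
finger_gap: 0.0384
finger_force: 0.7
```

Call:
{"name": "move_arm", "arguments": {"targets": [[0.0003,-0.001,0.0004,0,0,0,0.1],[0.0003,-0.001,0.0004,0,0,0,0.1],[0,0,0,0,0,0,0.1]]}}

```text
time: 30.38
eef_pos: [0.4432, -0.0135, 0.2355]
orientation: [-0.031, 0.939, 0.012, 0.342]
contact_force: [-0.1, 1.9, 1.1]
finger_gap: 0.0386
finger_force: 0.7
```

Call:
{"name": "move_arm", "arguments": {"targets": [[0.0003,-0.001,0.0004,0,0,0,0.1],[0.0003,-0.001,0.0004,0,0,0,0.1],[0,0,0,0,0,0,0.1]]}}

```text
time: 30.75
eef_pos: [0.4433, -0.0155, 0.2345]
orientation: [-0.031, 0.939, 0.012, 0.342]
contact_force: [-0.8, 1.6, 0.9]
finger_gap: 0.0386
finger_force: 0.6
```

Call:
{"name": "move_arm", "arguments": {"targets": [[0.0003,-0.001,0.0004,0,0,0,0.1],[0.0003,-0.001,0.0004,0,0,0,0.1],[0,0,0,0,0,0,0.1]]}}

```text
time: 31.12
eef_pos: [0.4434, -0.0175, 0.2334]
orientation: [-0.031, 0.939, 0.012, 0.342]
contact_force: [-0.6, 1.2, 1.2]
finger_gap: 0.0387
finger_force: 0.6
```

Call:
{"name": "move_arm", "arguments": {"targets": [[0.0003,-0.001,0.0004,0,0,0,0.1],[0.0003,-0.001,0.0004,0,0,0,0.1],[0,0,0,0,0,0,0.1]]}}

```text
time: 31.5
eef_pos: [0.4436, -0.0195, 0.2324]
orientation: [-0.031, 0.939, 0.012, 0.342]
contact_force: [-0.9, 1.2, 0.3]
finger_gap: 0.0388
finger_force: 0.6
```

Call:
{"name": "move_arm", "arguments": {"targets": [[0.0003,-0.001,0.0004,0,0,0,0.1],[0.0003,-0.001,0.0004,0,0,0,0.1],[0,0,0,0,0,0,0.1]]}}

```text
time: 31.88
eef_pos: [0.4438, -0.0215, 0.2314]
orientation: [-0.031, 0.939, 0.012, 0.342]
contact_force: [0.1, 1.8, -0.8]
finger_gap: 0.0385
finger_force: 0.6
```

Call:
{"name": "move_arm", "arguments": {"targets": [[0.0003,-0.001,0.0003,0,0,0,0.1],[0.0003,-0.001,0.0003,0,0,0,0.1],[0,0,0,0,0,0,0.1]]}}

```text
time: 32.25
eef_pos: [0.4439, -0.0235, 0.2306]
orientation: [-0.031, 0.939, 0.012, 0.342]
contact_force: [0.4, 1.2, 1.2]
finger_gap: 0.0383
finger_force: 0.6
```

Call:
{"name": "move_arm", "arguments": {"targets": [[0.0003,-0.001,0.0003,0,0,0,0.1],[0.0003,-0.001,0.0003,0,0,0,0.1],[0,0,0,0,0,0,0.1]]}}

```text
time: 32.62
eef_pos: [0.444, -0.0255, 0.2298]
orientation: [-0.031, 0.939, 0.012, 0.342]
contact_force: [-0.3, 1.9, 1.4]
finger_gap: 0.0383
finger_force: 0.6
```

Call:
{"name": "move_arm", "arguments": {"targets": [[0.0003,-0.001,0.0003,0,0,0,0.1],[0.0003,-0.001,0.0003,0,0,0,0.1],[0,0,0,0,0,0,0.1]]}}

```text
time: 33.0
eef_pos: [0.4441, -0.0271, 0.229]
orientation: [-0.032, 0.939, 0.012, 0.342]
contact_force: [0.3, 3.2, 1.7]
finger_gap: 0.0382
finger_force: 1.8
```

```bash
python3 - <<'E'
from h import *
axes(); print(rel())
t,ct=cam("top"); g=cv2.cvtColor(t,cv2.COLOR_BGR2GRAY)
for v in(.3,.15,0,-.1,-.15): print(v,proj(ct,ball(v)).round(1),((ball(v)-HG)*1e3).round(1))
print(g[230:243,246:274])
E
```

```text
t 33.0 p [ 0.4441 -0.0271  0.229 ] axes [[-0.764, -0.051, -0.643], [-0.068, 0.998, 0.001], [0.642, 0.044, -0.766]] F [0.3 3.2 1.7] gap 0.0382 q [ 0.34  0.42 -0.49  2.47  2.74  0.45 -1.11]
[ -2.74621567 -48.50517282  69.25472931]
0.3 [250.9 235.9] [ 0.5 -7.5 74.6]
0.15 [255.1 235.9] [  1.2 -18.5  72.7]
0 [259.1 235.9] [  1.8 -29.1  69.1]
-0.1 [261.6 236. ] [  2.3 -35.9  65.8]
-0.15 [262.8 236.1] [  2.5 -39.1  63.9]
[[186 186 186 186 186 182 177 178 176 170 157 172 171 171 170 169 170 162
  163 164 160 143 143 148 167 165 165 163]
 [187 182 181 177 175 164 191 185 162 139 140 141 141 141 141 147 158 141
  141 142 143 143 144 152 164 164 159 141]
 [205 205 202 192 187 171 208 202 175 140 142 143 141 141 139 141 142 142
  142 141 142 143 149 160 142 141 142 140]
 [207 207 204 191 190 173 210 205 180 140 144 146 136 129 128 142 148 148
  143 139 142 142 142 142 142 142 143 141]
 [206 206 201 184 189 170 206 202 181 139 138 135 144 133 130 156 161 162
  158 151 143 142 143 143 143 144 144 141]
 [208 208 205 190 178 151 169 172 169 127 109 120 147 140 134 165 169 170
  166 159 151 139 143 143 144 143 144 143]
 [207 207 202 193 201 164 162 176 175 122 110 124 149 138 130 167 172 176
  168 164 157 132 148 143 144 144 144 142]
 [162 164 165 174 180 153 151 156 167 139 114 119 140 138 132 171 171 170
  172 179 175 163 189 148 144 145 143 141]
 [168 195 195 174 159 164 184 192 188 143 108 117 137 132 143 185 169 167
  188 209 201 155 145 146 142 140 129 130]
 [171 198 195 185 190 194 192 183 168 105  63  77 101  83  74 118 123 148
  145 149 148  70  84  85  92  92 103 127]
 [137 180 187 171 167 170 156  98  87  62  48  54  52  48  79 131 133 147
  133 134 129  87  94 103 128 128 130 132]
 [134 166 170  91  60  54  60 100 119  60  53  56  53  50  78 129 134 143
  133 130 121 103 130 128 127 127 129 131]
 [131 129  83  47  53  52  54  61  49  52  56  54  53  53  59  94 126 128
  120 121 127 127 128 127 126 127 129 131]]
```

The stop is met: the finger force rose from 0.6 to 1.8 N and the hand lags. Press on in small steps.

Call:
{"name": "move_arm", "arguments": {"targets": [[0,-0.001,0,0,0,0,0.1],[0,0,0,0,0,0,0.1]]}}

```text
time: 33.3
eef_pos: [0.4441, -0.0279, 0.229]
orientation: [-0.032, 0.939, 0.012, 0.342]
contact_force: [1.5, 5.4, 1.4]
finger_gap: 0.0383
finger_force: 2.7
```

Call:
{"name": "move_arm", "arguments": {"targets": [[0.0002,-0.001,0.0003,0,0,0,0.1],[0,0,0,0,0,0,0.1]]}}

```text
time: 33.55
eef_pos: [0.4442, -0.0286, 0.2286]
orientation: [-0.032, 0.939, 0.013, 0.342]
contact_force: [0.5, 5.9, 1.5]
finger_gap: 0.0384
finger_force: 3.2
```

Call:
{"name": "move_arm", "arguments": {"targets": [[0.0002,-0.001,0.0003,0,0,0,0.1],[0,0,0,0,0,0,0.1]]}}

```text
time: 33.8
eef_pos: [0.4443, -0.0293, 0.2283]
orientation: [-0.033, 0.939, 0.013, 0.342]
contact_force: [-0.3, 8.0, 3.7]
finger_gap: 0.0384
finger_force: 3.7
```

Call:
{"name": "move_arm", "arguments": {"targets": [[0.0002,-0.001,0.0003,0,0,0,0.1],[0,0,0,0,0,0,0.1]]}}

```text
time: 34.05
eef_pos: [0.4444, -0.0299, 0.2281]
orientation: [-0.033, 0.939, 0.013, 0.342]
contact_force: [-1.4, 8.1, 3.3]
finger_gap: 0.0385
finger_force: 4.4
```

Call:
{"name": "move_arm", "arguments": {"targets": [[0.0002,-0.001,0.0003,0,0,0,0.1],[0,0,0,0,0,0,0.1],[0,0,0,0,0,0,0.1]]}}

```text
time: 34.42
eef_pos: [0.4445, -0.0305, 0.2278]
orientation: [-0.033, 0.939, 0.013, 0.342]
contact_force: [-2.4, 10.5, 6.0]
finger_gap: 0.0385
finger_force: 5.1
```

Call:
{"name": "move_arm", "arguments": {"targets": [[0,0,0,0,0,0,0.1],[0,0,0,0,0,0,0.1],[0,0,0,0,0,0,0.1]]}}

```text
time: 34.8
eef_pos: [0.4445, -0.0305, 0.2278]
orientation: [-0.033, 0.939, 0.013, 0.342]
contact_force: [-1.8, 10.3, 5.9]
finger_gap: 0.0386
finger_force: 5.1
```

Roughly 12 N at the knob, held. Hold a little longer, let go by centring the hand, and retract along the tool axis.

Call:
{"name": "move_arm", "arguments": {"targets": [[0,0,0,0,0,0,0.1],[0,0,0,0,0,0,0.1],[0,0.002,0,0,0,0,0.1],[0,0.003,0,0,0,0,0.1],[0,0.005,0,0,0,0,0.1],[0,0.004,0,0,0,0,0.1],[0,0,0,0,0,0,0.1]]}}

```text
time: 35.67
eef_pos: [0.4435, -0.0182, 0.2275]
orientation: [-0.031, 0.939, 0.012, 0.342]
contact_force: [1.0, -0.4, 0.5]
finger_gap: 0.0385
finger_force: 0.0
```

```bash
python3 - <<'E'
from h import *
axes(); print(rel(),turn())
t,ct=cam("top"); g=cv2.cvtColor(t,cv2.COLOR_BGR2GRAY); print(g[232:240,246:280])
E
```

```text
t 35.67 p [ 0.4435 -0.0182  0.2275] axes [[-0.764, -0.051, -0.643], [-0.067, 0.998, 0.001], [0.642, 0.044, -0.766]] F [ 1.  -0.4  0.5] gap 0.0385 q [ 0.31  0.42 -0.48  2.47  2.71  0.46 -1.1 ]
[ -2.79920413 -39.67016921  67.65481258] [0.003 0.    0.003]
[[205 205 202 191 187 171 208 202 174 139 141 143 142 142 141 142 141 142
  142 142 142 142 150 162 138 124 137 139 144 145 144 144 142 143]
 [207 208 203 191 190 174 211 203 167 133 132 142 142 142 143 149 154 151
  144 140 142 143 142 142 137 122 136 137 142 142 144 143 142 143]
 [206 206 201 184 189 171 205 195 159 132 125 138 143 141 143 165 199 188
  165 150 143 142 143 144 140 123 137 140 123 120 136 143 142 142]
 [208 208 205 190 180 144 128 108 124 141 130 138 141 138 147 166 186 202
  180 158 152 139 142 144 140 127 129 136 123 110 124 143 141 143]
 [207 207 202 193 204 158 108 113 126 144 138 144 138 141 149 166 171 174
  167 163 158 131 143 144 141 125 131 143 125 110 119 148 146 152]
 [162 164 166 175 181 147 114 117 130 144 141 153 150 143 143 170 171 171
  169 166 171 155 162 148 141 124 125 141 123 107 125 168 166 164]
 [168 196 195 175 160 156 124 111 123 144 138 153 158 127 149 184 169 168
  179 170 172 157 145 142 139 120 108 131 112  84  94 128 138 135]
 [172 199 196 185 190 182 102  86  97 118 100  90 105 104 116 115 122 148
  145 151 151  71  85  87  87  59  69  93  46  47  54  94 130 130]]
```

Call:
{"name": "move_arm", "arguments": {"targets": [[0,0,-0.01,0,0,0,0.1],[0,0,-0.02,0,0,0,0.1],[0,0,-0.02,0,0,0,0.1],[0,0,-0.02,0,0,0,0.1],[0,0,-0.015,0,0,0,0.1],[0,0,0,0,0,0,0.1],[0,0,0,0,0,0,0.1]]}}

```text
time: 36.6
eef_pos: [0.3892, -0.0222, 0.2927]
orientation: [-0.031, 0.939, 0.012, 0.342]
contact_force: [-0.8, 0.4, -0.7]
finger_gap: 0.0383
finger_force: 0.0
```

```bash
python3 - <<'E'
from h import *
axes(); print(rel())
s,cs=cam("scene"); b=s[160:200,328].astype(int); print((b[:,2]-b[:,0]).tolist())
o=cv2.imread("pics/scene0.png")[160:200,328].astype(int); print((o[:,2]-o[:,0]).tolist())
# reed-plate end shift: template match vs. start picture
o=cv2.imread("pics/scene0.png")
for n,(x,y,w,h) in dict(plate=(272,222,32,18),near=(165,240,45,20),far=(338,243,50,24),file=(200,205,70,28)).items():
    m=cv2.matchTemplate(s[y-15:y+h+15,x-15:x+w+15],o[y:y+h,x:x+w],cv2.TM_CCOEFF_NORMED); _,v,_,l=cv2.minMaxLoc(m); print(n,round(v,3),l[0]-15,l[1]-15)
E
```

```text
t 36.6 p [ 0.3892 -0.0222  0.2927] axes [[-0.764, -0.05, -0.644], [-0.067, 0.998, 0.001], [0.642, 0.043, -0.765]] F [-0.8  0.4 -0.7] gap 0.0383 q [ 0.4   0.18 -0.53  2.52  2.72  0.25 -1.15]
[-57.20048976 -40.32432274 132.92439509]
[99, 111, 113, 113, 113, 113, 111, 113, 111, 95, 59, 28, 14, 14, 12, 10, 23, 61, 89, 88, 81, 80, 82, 79, 74, 75, 93, 107, 113, 117, 119, 116, 117, 117, 118, 118, 117, 114, 111, 112]
[95, 106, 109, 110, 108, 107, 106, 106, 92, 56, 28, 13, 11, 11, 11, 11, 11, 9, 11, 23, 63, 88, 83, 75, 73, 84, 94, 103, 109, 111, 113, 111, 113, 112, 112, 111, 111, 111, 108, 107]
plate 0.97 0 -1
near 0.995 0 0
far 0.993 0 0
file 0.998 0 0
```

```bash
python3 -c "
from plant import env
print(env.finish_job())"
```

```text
the job is handed in; nothing more can be done
None
```

The job is handed in. The ring is on the post. The beam was freed and rested on the ring's side for 2 s. The lever then pressed its stop at about 12 N for over half a second (travel judged from force, roughly 2 mm). The beam is arrested again, level to within the camera's pixel or so, and the hand is clear.

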